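# Twist-test the jar caps and set the loose ones on hold

## Robot

A 6-joint arm with a two-finger parallel gripper is mounted at the origin on a cart in front of the work surface, level with it; the furniture and walls round the work are solid. World frame = base frame: x ahead of the robot, y to its left, z up, the work surface at z = 0. Lengths are in mm, angles in rad, forces in N, time in s.
With the tool pointing down it reaches from about 400 to 925 mm from the base axis. Payload 12.5 kg.
Tool frame: the origin (TCP) lies at the very end of the fingers, on their centre line; the grasp point (between the pads) lies 19 mm behind it; z points along the fingers, y is the line along which they close (so a half turn about z gives the same grasp; the last joint's range is limited). The gripper opens to 95 mm and grips with 3 to 60 N. Pads are 20 mm wide; open, the fingers measure 119 mm over their backs; the gripper's body (75 mm by 180 mm) begins 59 mm behind the grasp point.
Start: joints at [1.126, 0.491, 1.559, -0, 1.092, -0.106], TCP at [207.706, 589.495, 214.661] pointing down, gripper open.
Joint ranges: [-3.1, 3.1], [-0.84, 2.19], [0.05, 2.79], [-1.13, 4.28], [0.06, 2.93], [-2.69, 2.69]. Speed limits (rad/s): [2.22, 2.22, 2.79, 3.14, 3.14, 3.14].

## Interface

Orientations are given as [roll, pitch, yaw] about the fixed x, y, z axes, in that order (R = Rz(yaw) Ry(pitch) Rx(roll)).
In Python, from cell import env gives the robot as it stands.
- The arm moves only by the shell command python3 steer.py, which reads ROWS from standard input. ROWS is a JSON object whose key "rows" holds a list of rows, 1 to 5 of them, each of 5 numbers: dx, dy, dz in mm, then a turn about the tool's z in rad, then the opening from 0.0 (shut) to 1.0 (fully open); each row is the pose to reach, as a shift and turn from the pose commanded when the command began, along the tool's axes at that moment; what a row does not reach only later rows make up. A row lasts 1/12 s, in which the tool goes at most 41.7 mm and 0.125 rad, less where a joint would pass 70% of its speed; a pose out of reach is approached as far as the arm can. The fingers move at their own pace and stop on an object; the grip force is fixed at half the most. Time passes only in rows, so rows that do not move let the fingers close. It prints the time, the measured TCP pose, the force, the opening and the grip force at its end. Input that does not fit is refused with a message, and nothing moves.
- env.state(): the state, without advancing time (a new reading comes with each control period).
- env.read_camera(name): name is "scene" or "top" or "wrist"; returns (picture, depth): 420x560x3 uint8, red, green, blue; 420x560 float32, mm along the optical axis (not along the pixel's ray), 0 where there is no reading.
- env.camera_info(name): a dict with "vertical_fov" (degrees; the focal length in pixels is half the picture's height over the tangent of half this angle, whatever the lens; pixels are square), "cx", "cy" (the principal point, pixels), "origin" and "attitude" of the camera in the world. Camera axes: x right, y down, z forward; pixel columns grow to the right and rows downward; lengths in mm; the calibration is good to about 2 mm. A picture is of the moment at which its call begins: read the wrist's pose just before it. camera_info takes no time and is no camera call; for the wrist camera it gives the pose at the moment of the call.
- env.job_done(): hands the job in; it is judged then, once.
The state is a dict: "t": time; "joints": joint angles; "qvel": joint speeds; "tau": joint torques, N m; "eef_pos": TCP position; "tcp_rot": TCP orientation; "ft_force": force on the tool from outside, world axes, zero at the start; "moment": the same for the moment, N m; "opening": opening from 0.0 (shut) to 1.0 (fully open); "grip_force": force on a finger pad.
Only numpy, scipy, OpenCV 4.12 (cv2) and the standard library are available. Lean on these libraries where they do the work, as an engineer would, in place of code of your own. Each camera call takes 0.05 s, during which the arm holds its last target. There are 200 camera calls.

## Task

First test all three wing caps by nudging each one anticlockwise (seen from above): turn it about 45 degrees, or until it stops hard after a few degrees, which shows that it is locked. Then push every jar whose cap turned freely along its lane until it stands wholly on the orange hold bay, and leave the jars with locked caps on the white test end. Keep the jars upright and in their lanes, do not lift them, leave the caps as tested and do not disturb the things around the rack.

Things in the scene. Friction and masses are not known exactly. Their poses are not given: they have to be found in the camera images.
- rack: Fixed rack, white plate 256x285x8 mm; origin under its centre at bench level, x along the lanes away from the robot, z up. Three lanes 69 mm wide at y = -90, 0, +90 mm, floor at z 8 mm, open to the robot, between aluminium rails (tops at z 48 mm). Lane floor white (test end) up to x = +10 mm, then orange (hold bay) to the end wall at x = +120 mm, 48 mm high.
- jar_a: Square white plastic jar, 66x66 mm, straight sides to 58 mm, about 0.5 kg, with blue screw cap (48 mm dia.) bearing an upright straight wing 72 mm long, 7 mm thick, 77 to 93 mm (top) above the underside. Origin under its centre; z up, x along its lane, away from the robot. The three jars look alike, one on the white end of each lane, which keeps it from turning (1.5 mm play each side).
- wing_a (a point): The end of jar_a's cap wing that is nearest the robot at the start: 36 mm from the cap's axis, at half the wing's height (85 mm above the jar's underside).
- cap_a (a joint): Turn of jar_a's cap in rad, anticlockwise from above positive. 0: home, wing along the lane (starts at 0 to 0.04); cannot go below 0. A locked cap gives 0.2 rad and stops hard on its catch; a loose one turns on, to 1.5. All turn with the same light drag (0.05 N m, about 2 N at the wing's end) and stay where left.
- jar_b: Square white plastic jar, 66x66 mm, straight sides to 58 mm, about 0.5 kg, with blue screw cap (48 mm dia.) bearing an upright straight wing 72 mm long, 7 mm thick, 77 to 93 mm (top) above the underside. Origin under its centre; z up, x along its lane, away from the robot. The three jars look alike, one on the white end of each lane, which keeps it from turning (1.5 mm play each side).
- wing_b (a point): The end of jar_b's cap wing that is nearest the robot at the start: 36 mm from the cap's axis, at half the wing's height (85 mm above the jar's underside).
- cap_b (a joint): Turn of jar_b's cap in rad, anticlockwise from above positive. 0: home, wing along the lane (starts at 0 to 0.04); cannot go below 0. A locked cap gives 0.2 rad and stops hard on its catch; a loose one turns on, to 1.5. All turn with the same light drag (0.05 N m, about 2 N at the wing's end) and stay where left.
- jar_c: Square white plastic jar, 66x66 mm, straight sides to 58 mm, about 0.5 kg, with blue screw cap (48 mm dia.) bearing an upright straight wing 72 mm long, 7 mm thick, 77 to 93 mm (top) above the underside. Origin under its centre; z up, x along its lane, away from the robot. The three jars look alike, one on the white end of each lane, which keeps it from turning (1.5 mm play each side).
- wing_c (a point): The end of jar_c's cap wing that is nearest the robot at the start: 36 mm from the cap's axis, at half the wing's height (85 mm above the jar's underside).
- cap_c (a joint): Turn of jar_c's cap in rad, anticlockwise from above positive. 0: home, wing along the lane (starts at 0 to 0.04); cannot go below 0. A locked cap gives 0.2 rad and stops hard on its catch; a loose one turns on, to 1.5. All turn with the same light drag (0.05 N m, about 2 N at the wing's end) and stay where left.
- swabs: Bystander: clear jar of cotton swabs, 62 x 60 x 89 mm, loose, beside the rack; origin under its centre.
- tape: Bystander: roll of blue tape lying flat, 105 mm dia., 18 mm high, loose, beside the rack; origin under its centre.
- bottle: Bystander: small round white-capped bottle, 43 mm dia., 98 mm high, loose, beside the rack; origin under its centre.

How it is judged:
By the outcome, as a careful person would: the job done as asked, in the order asked, and still so for the second after the job is handed in, with the robot touching nothing.
It also fails if it takes over 58 s, if anything falls off the work surface, if the arm or the gripper's body presses on something with over 40 N, if the wrist force passes 120 N, or if a joint passes its speed limit or range.

## Working session

There is one attempt and no reset: what is moved stays moved. The work goes in short steps, Python scripts to look and compute and a shell command to move; the robot and the scene stay as the last step left them, time stands still between calls to the robot, and variables do not carry over. Pictures are saved under pics/ and viewed, at most 10 in all, crops included, and the job is handed in when it is done.

```bash
ls; mkdir -p pics
python3 - <<'E'
from cell import env
import cv2,numpy as np
s=env.state();print(s)
for n in ("scene","top"):
    p,d=env.read_camera(n);cv2.imwrite(f"pics/{n}0.png",p[:,:,::-1]);np.save(f"pics/{n}0.npy",d)
    print(n,env.camera_info(n))
print(env.camera_info("wrist"))
E
```

```text
cell.py
pics
steer.py
{'t': 0.0, 'joints': array([ 1.12640251e+00,  4.91590376e-01,  1.55942823e+00, -1.08701935e-05,
        1.09169416e+00, -1.05572845e-01]), 'qvel': array([-0.00075189, -0.00038747, -0.00234442, -0.00132268, -0.00032612,
        0.00037549]), 'tau': array([-3.47251525e-04, -6.12629128e+01, -2.58192337e+01,  6.91622542e-02,
        4.82313358e-02, -9.54843654e-05]), 'eef_pos': array([207.59947745, 589.26898374, 214.04990745]), 'tcp_rot': array([-3.14047776e+00, -1.08446908e-04,  2.80277663e+00]), 'ft_force': array([ 7.14247952e-04, -7.73712523e-01, -7.88571605e-02]), 'moment': array([-0.02126871,  0.04996658,  0.0294099 ]), 'grip_force': 0.0, 'opening': 1.0004859627912093}
scene {'vertical_fov': 45.2907712155555, 'cx': 282.09680862683683, 'cy': 208.56497023061618, 'origin': array([  82.68006334, -725.57341531,  986.09241874]), 'attitude': array([-2.35358989, -0.00538816, -0.58099241])}
top {'vertical_fov': 51.95785048471744, 'cx': 280.16840495467, 'cy': 216.16539756106445, 'origin': array([ 480.60682426,   38.52941588, 1121.89575233]), 'attitude': array([-3.02931448, -0.0236748 , -1.55212035])}
{'vertical_fov': 64.04658086411756, 'cx': 283.0266384753264, 'cy': 211.91900138908153, 'origin': array([139.87704271, 612.90220675, 384.11484704]), 'attitude': array([ 2.88402268e+00, -1.73687541e-04,  1.23001702e+00])}
```

View pics/top0.png

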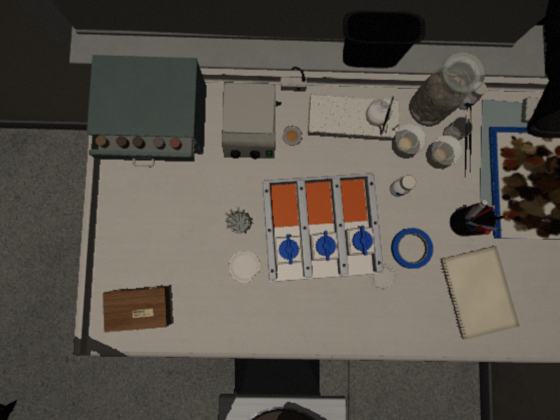

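View pics/scene0.png

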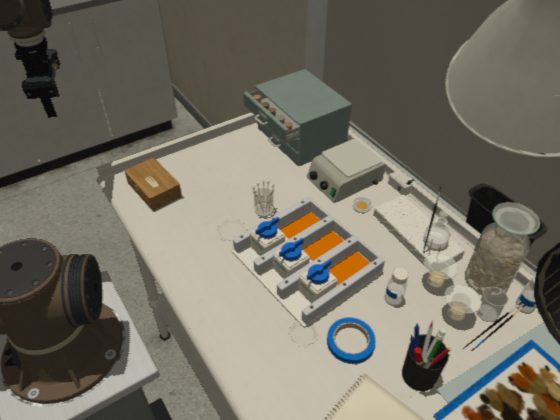

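The top view shows the rack, with blue caps near (289,249), (326,245) and (362,240) and the orange bays above them. The tape is at (412,248), the bottle at (403,186) and the swabs at about (238,220). The scene view shows the same layout, with the arm raised to the far left.

```bash
cat > h.py <<'E'
from cell import env
import cv2,numpy as np
from scipy.spatial.transform import Rotation as R
def cam(n):
    c=env.camera_info(n);f=210/np.tan(np.radians(c["vertical_fov"])/2)
    return f,c["cx"],c["cy"],np.array(c["origin"]),R.from_euler('xyz',c["attitude"]).as_matrix()
def ray(c,uv):
    uv=np.atleast_2d(uv).astype(float);f,cx,cy,o,M=c
    d=np.c_[(uv[:,0]-cx)/f,(uv[:,1]-cy)/f,np.ones(len(uv))]@M.T
    return o,d/np.linalg.norm(d,axis=1)[:,None]
def plane(c,uv,z):
    o,d=ray(c,uv);return o+d*((z-o[2])/d[:,2])[:,None]
def tri(c1,u1,c2,u2):
    o1,d1=ray(c1,u1);o2,d2=ray(c2,u2);d1=d1[0];d2=d2[0]
    s=np.linalg.lstsq(np.c_[d1,-d2],o2-o1,rcond=None)[0]
    a=o1+s[0]*d1;b=o2+s[1]*d2;return (a+b)/2,np.linalg.norm(a-b)
def mask(im,kind):
    h=cv2.cvtColor(im,cv2.COLOR_RGB2HSV)
    lo,hi=((100,130,50),(125,255,255)) if kind=="blue" else ((4,150,80),(18,255,255))
    return cv2.inRange(h,lo,hi)
def blobs(m,amin,amax):
    n,l,s,c=cv2.connectedComponentsWithStats(m)
    return [(c[i],s[i],l==i) for i in range(1,n) if amin<s[i][4]<amax]
E
python3 - <<'E'
from h import *
P={n:cv2.imread(f"pics/{n}0.png")[:,:,::-1].copy() for n in("top","scene")}
C={n:cam(n) for n in P}
B={}
for n in P:
    for k in("blue","orange"):
        b=blobs(mask(P[n],k),120,4000);B[n,k]=b
        print(n,k,[(x[0].round(1).tolist(),int(x[1][4])) for x in b])
for c,s,m in B["top","orange"]:
    ys,xs=np.nonzero(m);r=cv2.minAreaRect(plane(C["top"],np.c_[xs,ys],8)[:,:2].astype(np.float32));print(r)
E
python3 - <<'E'
import cv2
a=cv2.imread('pics/top0.png')[165:290,215:440];cv2.imwrite('pics/c0.png',cv2.resize(a,None,fx=3.5,fy=3.5,interpolation=cv2.INTER_CUBIC))
E
```

```text
top blue [([497.6, 160.8], 661), ([362.1, 240.1], 315), ([411.3, 248.0], 539), ([325.5, 245.4], 311), ([288.4, 249.1], 305)]
top orange [([353.3, 200.2], 941), ([318.6, 202.5], 997), ([284.0, 205.1], 1033)]
scene blue [([267.5, 228.3], 295), ([291.5, 250.1], 319), ([318.9, 272.6], 349), ([350.6, 342.8], 761), ([492.8, 377.0], 1094)]
scene orange [([147.3, 178.0], 300), ([299.3, 224.5], 442), ([322.6, 244.8], 541), ([348.4, 266.5], 624), ([524.7, 377.2], 393), ([505.9, 397.6], 193), ([549.7, 404.9], 290), ([471.1, 414.3], 146)]
((653.7135009765625, -176.71685791015625), (109.87527465820312, 60.18280792236328), 5.313504695892334)
((645.36328125, -85.88185119628906), (109.63248443603516, 64.35103607177734), 5.278491497039795)
((636.5864868164062, 4.703762054443359), (108.86174011230469, 66.6069564819336), 5.290922164916992)
```

View pics/c0.png

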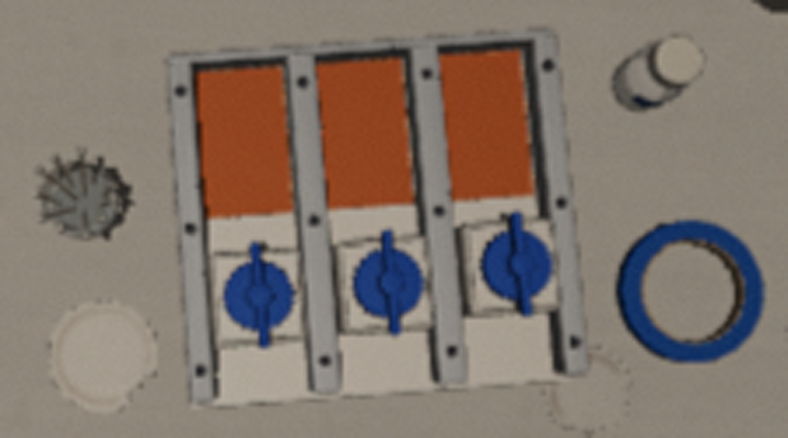

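The crop shows three wing caps in line with their lanes, all on the white end with wings near home. The swabs are to the left, and the tape and bottle to the right. Next I measure the caps and the rack.

Run:
```python
from h import *
P={n:cv2.imread(f"pics/{n}0.png")[:,:,::-1].copy() for n in("top","scene")}
C={n:cam(n) for n in P}
bt=sorted([b for b in blobs(mask(P["top"],"blue"),250,400)],key=lambda b:b[0][0])
bs=sorted([b for b in blobs(mask(P["scene"],"blue"),250,400)],key=lambda b:b[0][0])
yaw=np.radians(5.29);X=np.array([np.cos(yaw),np.sin(yaw)]);Y=np.array([-X[1],X[0]])
O=np.array([580.6,-91.9+2.2])
for a,b in zip(bt,bs):
    p,e=tri(C["top"],a[0],C["scene"],b[0])
    ys,xs=np.nonzero(a[2]);q=plane(C["top"],np.c_[xs,ys],101)[:,:2]
    u=(q-p[:2])@X;v=(q-p[:2])@Y
    near=q[u<u.min()+6].mean(0);far=q[u>u.max()-6].mean(0);d=far-near
    print(p.round(1),"gap",e.round(1),"rack",((p[:2]-O)@X).round(1),((p[:2]-O)@Y).round(1),"ext",u.min().round(1),u.max().round(1),"wing yaw-rack",(np.arctan2(d[1],d[0])-yaw).round(3),"mid",((near+far)/2).round(1))
# rack outline: triangulate rail corners by eye (top crop /3.5 + offset)
for t in [(168,55),(552,32),(196,404),(588,374)]:
    uv=np.array(t)/3.5+[215,165];print(uv,plane(C["top"],uv,48)[0].round(1),plane(C["top"],uv,8)[0].round(1))
s=env.state();print(s["eef_pos"],s["tcp_rot"])
```

```text
[518.9  -5.3  80.4] gap 0.4 rack -53.7 89.8 ext -33.5 33.0 wing yaw-rack 0.021 mid [518.9  -5.2]
[529.6 -94.8  79.6] gap 0.6 rack -51.3 -0.4 ext -33.1 33.6 wing yaw-rack 0.003 mid [529.4 -93.9]
[ 544.  -184.1   80. ] gap 0.4 rack -45.1 -90.6 ext -33.9 33.2 wing yaw-rack 0.027 mid [ 543.6 -182.8]
[263.         180.71428571] [691.5  60.5  48. ] [699.3  61.3   8. ]
[372.71428571 174.14285714] [ 715.  -218.6   48. ] [ 723.7 -228.1    8. ]
[271.         280.42857143] [442.3  35.   48. ] [440.8  34.9   8. ]
[383.         271.85714286] [ 468.3 -242.9   48. ] [ 467.9 -253.4    8. ]
[207.6116505  589.28528626 214.11088435] [-3.14059992e+00 -1.06430198e-04  2.80276860e+00]
```

```bash
cat > w.py <<'E'
from h import *
s=env.state();yaw=np.radians(5.29);X=np.array([np.cos(yaw),np.sin(yaw)]);Y=np.array([-X[1],X[0]])
d=s["eef_pos"][:2]-np.array([580.6,-89.7]);f=s["ft_force"]
print("t%.2f rack %.1f %.1f z %.1f yaw-err %.3f F lane %.1f %.1f %.1f q"%(s["t"],d@X,d@Y,s["eef_pos"][2],(s["tcp_rot"][2]-yaw-np.pi+np.pi)%(2*np.pi)-np.pi,f[:2]@X,f[:2]@Y,f[2]),s["joints"].round(2), "op %.2f"%s["opening"])
E
echo '{"rows": [[-145,-145,0,-0.431,0],[-145,-145,0,-0.431,0],[-145,-145,0,-0.431,0],[-145,-145,0,-0.431,0],[-145,-145,0,-0.431,0]]}' | python3 steer.py; python3 w.py
```

```text
t: 0.52
eef_pos: [296.5, 402.6, 214.4]
tcp_rot: [-3.141, -0.0, -3.045]
ft_force: [1.1, 0.2, 0.9]
opening: 0.7
grip_force: 0.0
t0.52 rack -237.5 516.4 z 214.4 yaw-err 0.005 F lane 1.1 0.0 0.9 q [ 0.8   0.31  1.86 -0.    0.97 -0.86] op 0.70
```

```bash
echo '{"rows": [[-70,-190,10,-0.005,0],[-70,-190,10,0,0],[-70,-190,10,0,0],[-70,-190,10,0,0],[-70,-190,10,0,0]]}' | python3 steer.py >/dev/null; echo '{"rows": [[-70,-190,40,0,0],[-70,-190,40,0,0],[-70,-190,40,0,0],[-70,-190,40,0,0],[-70,-190,40,0,0]]}' | python3 steer.py; python3 w.py
```

```text
t: 1.35
eef_pos: [471.1, 36.9, 164.2]
tcp_rot: [3.141, -0.0, -3.05]
ft_force: [0.4, 1.2, -0.1]
opening: 0.021
grip_force: 0.0
t1.35 rack -97.4 136.1 z 164.2 yaw-err -0.000 F lane 0.5 1.1 -0.1 q [-0.06  0.34  1.98  0.    0.82 -1.72] op 0.02
```

```bash
echo '{"rows": [[-9.5,-22,40,0,0],[-9.5,-22,73,0,0],[-9.5,-22,73,0,0],[-9.5,-22,73,0,0]]}' | python3 steer.py; python3 w.py
python3 - <<'E'
from h import *
p,d=env.read_camera("wrist");cv2.imwrite("pics/w1.png",p[:,:,::-1])
E
```

```text
t: 1.68
eef_pos: [481.2, 18.0, 90.8]
tcp_rot: [3.141, -0.004, -3.05]
ft_force: [-0.2, -0.5, -0.1]
opening: 0.003
grip_force: 0.0
t1.68 rack -89.1 116.4 z 90.8 yaw-err -0.001 F lane -0.3 -0.4 -0.1 q [-0.1   0.47  2.03  0.    0.64 -1.76] op 0.00
```

View pics/w1.png

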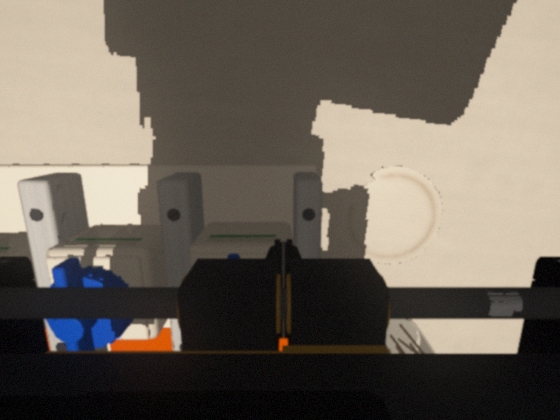

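The wrist view shows the shut fingers (tip near (285,245)) just to the right of the left jar's wing end at (234,258), and clear of it. I nudge towards lane −y in small steps.

```bash
echo '{"rows": [[0,-4,0,0,0],[0,-8,0,0,0],[0,-8,0,0,0]]}' | python3 steer.py >/dev/null; python3 w.py; echo '{"rows": [[0,-2,0,0,0],[0,-4,0,0,0],[0,-4,0,0,0]]}' | python3 steer.py>/dev/null; python3 w.py;  echo '{"rows": [[0,-2,0,0,0],[0,-2,0,0,0]]}' | python3 steer.py>/dev/null; python3 w.py; echo '{"rows": [[0,-2,0,0,0],[0,-2,0,0,0]]}' | python3 steer.py>/dev/null; python3 w.py
```

```text
t1.98 rack -87.5 108.2 z 93.3 yaw-err 0.001 F lane 0.5 -0.2 0.4 q [-0.12  0.47  2.03  0.    0.64 -1.78] op 0.01
t2.23 rack -87.9 104.1 z 92.0 yaw-err -0.000 F lane 0.4 0.4 -0.0 q [-0.12  0.47  2.03  0.    0.64 -1.79] op 0.00
t2.40 rack -88.1 102.1 z 91.7 yaw-err -0.000 F lane 1.2 -1.0 -0.1 q [-0.13  0.47  2.03  0.    0.64 -1.79] op 0.01
t2.57 rack -88.1 100.1 z 91.6 yaw-err -0.000 F lane -0.8 -0.5 0.4 q [-0.13  0.47  2.03  0.    0.64 -1.8 ] op 0.01
```

```bash
for i in 1; do echo '{"rows": [[0,-2,0,0,0],[0,-2,0,0,0]]}' | python3 steer.py>/dev/null; python3 w.py; echo '{"rows": [[0,-2,0,0,0],[0,-2,0,0,0]]}' | python3 steer.py>/dev/null; python3 w.py; done
python3 - <<'E'
from h import *
p,d=env.read_camera("scene");cv2.imwrite("pics/s1.png",cv2.resize(p[190:310,210:370,::-1],None,fx=5,fy=5,interpolation=cv2.INTER_CUBIC))
E
```

```text
t2.73 rack -88.2 98.2 z 91.6 yaw-err -0.000 F lane -0.3 0.9 0.1 q [-0.14  0.47  2.03  0.    0.64 -1.8 ] op 0.00
t2.90 rack -88.2 96.3 z 91.6 yaw-err -0.000 F lane 0.6 2.2 0.9 q [-0.14  0.47  2.03  0.    0.64 -1.8 ] op 0.01
```

View pics/s1.png

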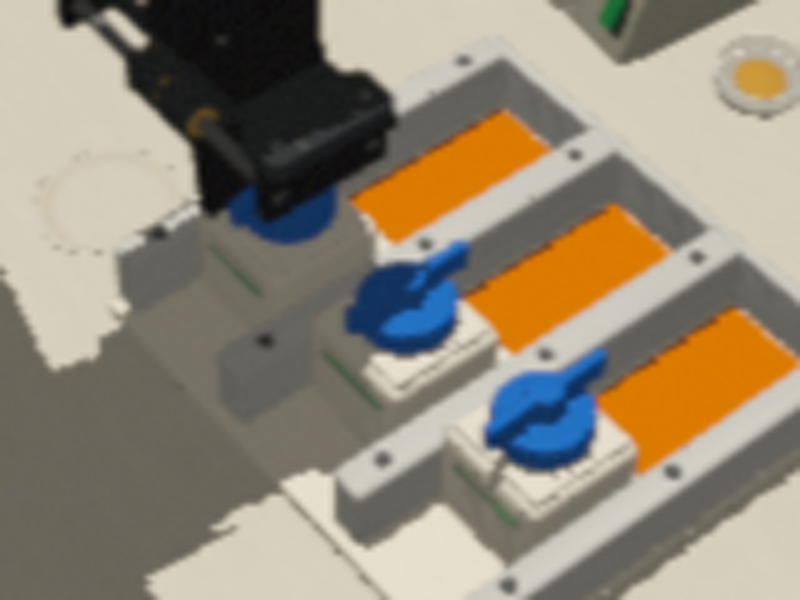

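The scene crop shows the gripper covering the left cap, with the two other wings at home. The force has only just risen, so contact is near y=97. I go on in small steps.

```bash
echo '{"rows": [[0,-2,0,0,0],[0,-2,0,0,0]]}' | python3 steer.py>/dev/null; python3 w.py; echo '{"rows": [[0,-2,0,0,0],[0,-2,0,0,0]]}' | python3 steer.py>/dev/null; python3 w.py;echo '{"rows": [[0,-2,0,0,0],[0,-2,0,0,0]]}' | python3 steer.py>/dev/null; python3 w.py
```

```text
t3.12 rack -88.2 94.2 z 91.6 yaw-err -0.000 F lane -0.7 1.5 1.5 q [-0.14  0.47  2.03  0.    0.64 -1.81] op 0.00
t3.28 rack -88.1 92.1 z 91.7 yaw-err -0.000 F lane -0.8 2.7 1.0 q [-0.15  0.48  2.02  0.    0.64 -1.81] op 0.01
t3.45 rack -87.9 90.1 z 91.7 yaw-err -0.000 F lane -0.3 2.3 1.1 q [-0.15  0.48  2.02  0.    0.64 -1.82] op 0.00
```

```bash
echo '{"rows": [[0,-1,0,0,0],[0,-1,0,0,0]]}' | python3 steer.py>/dev/null; python3 w.py; echo '{"rows": [[0,-1,0,0,0],[0,-1,0,0,0]]}' | python3 steer.py>/dev/null; python3 w.py
```

```text
t3.62 rack -87.9 89.2 z 91.7 yaw-err -0.000 F lane 1.1 1.9 0.3 q [-0.15  0.48  2.02  0.    0.64 -1.82] op 0.00
t3.78 rack -87.9 88.2 z 91.7 yaw-err -0.000 F lane 0.6 3.0 1.2 q [-0.16  0.48  2.02  0.    0.64 -1.82] op 0.00
```

```bash
echo '{"rows": [[0,-2,0,0,0],[0,-4,0,0,0]]}' | python3 steer.py>/dev/null; python3 w.py; echo '{"rows": [[0,-2,0,0,0],[0,-4,0,0,0]]}' | python3 steer.py>/dev/null; python3 w.py; echo '{"rows": [[0,-2,0,0,0],[0,-4,0,0,0],[0,-4,0,0,0]]}' | python3 steer.py>/dev/null; python3 w.py
```

```text
t3.95 rack -88.0 84.3 z 91.7 yaw-err 0.000 F lane 0.4 2.9 1.9 q [-0.16  0.48  2.02  0.    0.64 -1.83] op 0.01
t4.12 rack -88.2 80.1 z 91.6 yaw-err -0.000 F lane 0.1 2.5 2.5 q [-0.17  0.48  2.02  0.    0.64 -1.84] op 0.00
t4.37 rack -88.2 76.0 z 91.5 yaw-err -0.000 F lane 0.1 2.2 0.0 q [-0.18  0.48  2.02 -0.    0.64 -1.84] op 0.00
```

```bash
echo '{"rows": [[0,3,0,0,0],[0,3,-35,0,0],[0,3,-35,0,0],[0,3,-35,0,0]]}' | python3 steer.py>/dev/null; echo '{"rows": [[-3,-33,0,0,0],[-3,-65,0,0,0],[-3,-65,0,0,0],[-3,-65,0,0,0]]}' | python3 steer.py>/dev/null; python3 w.py;  python3 - <<'E'
from h import *
p,d=env.read_camera("scene");cv2.imwrite("pics/s2.png",cv2.resize(p[190:310,210:370,::-1],None,fx=5,fy=5,interpolation=cv2.INTER_CUBIC))
E
```

```text
t5.03 rack -85.5 13.4 z 125.8 yaw-err -0.002 F lane -0.7 0.6 -0.3 q [-0.3   0.44  1.95 -0.    0.75 -1.96] op 0.00
```

View pics/s2.png

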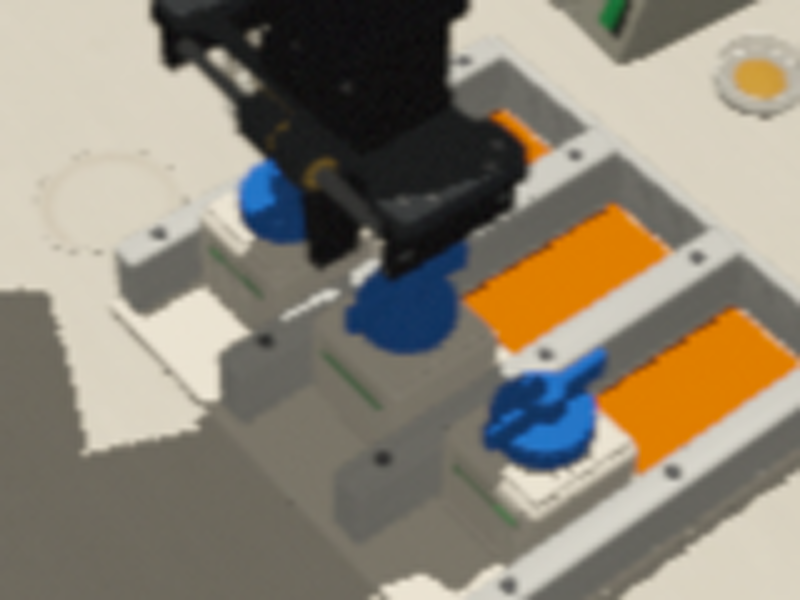

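The crop shows the gripper above the middle jar. The left wing's near end no longer points along its lane, although the view is partly hidden. I descend beside the middle wing and nudge it.

```bash
echo '{"rows": [[0,0,35,0,0],[0,0,35,0,0],[0,0,35,0,0]]}' | python3 steer.py>/dev/null; python3 w.py; echo '{"rows": [[0,-2,0,0,0],[0,-4,0,0,0],[0,-4,0,0,0]]}' | python3 steer.py>/dev/null; python3 w.py; echo '{"rows": [[0,-2,0,0,0],[0,-2,0,0,0]]}' | python3 steer.py>/dev/null; python3 w.py; echo '{"rows": [[0,-2,0,0,0],[0,-2,0,0,0]]}' | python3 steer.py>/dev/null; python3 w.py;echo '{"rows": [[0,-2,0,0,0],[0,-2,0,0,0]]}' | python3 steer.py>/dev/null; python3 w.py; echo '{"rows": [[0,-1,0,0,0],[0,-1,0,0,0]]}' | python3 steer.py>/dev/null; python3 w.py
```

```text
t5.33 rack -86.0 15.5 z 90.7 yaw-err 0.001 F lane 0.1 0.5 0.1 q [-0.3   0.49  1.99  0.    0.67 -1.96] op 0.00
t5.58 rack -84.6 10.1 z 92.6 yaw-err 0.000 F lane 0.0 -0.4 -0.5 q [-0.31  0.49  1.98  0.    0.67 -1.97] op 0.01
t5.75 rack -84.9 8.1 z 92.2 yaw-err -0.000 F lane -0.2 0.5 3.1 q [-0.31  0.49  1.98  0.    0.67 -1.97] op 0.00
t5.92 rack -85.1 6.2 z 91.9 yaw-err -0.000 F lane -0.3 1.8 3.4 q [-0.31  0.49  1.98  0.    0.67 -1.98] op 0.00
t6.08 rack -85.1 4.2 z 91.8 yaw-err -0.000 F lane -0.5 1.9 4.0 q [-0.32  0.5   1.98  0.    0.67 -1.98] op 0.01
t6.25 rack -85.1 3.3 z 91.7 yaw-err -0.000 F lane -0.2 3.3 4.8 q [-0.32  0.5   1.98  0.    0.67 -1.98] op 0.00
```

```bash
echo '{"rows": [[0,-1,0,0,0],[0,-1,0,0,0]]}' | python3 steer.py>/dev/null; python3 w.py; echo '{"rows": [[0,-1,0,0,0],[0,-1,0,0,0]]}' | python3 steer.py>/dev/null; python3 w.py; echo '{"rows": [[0,-1,0,0,0],[0,-1,0,0,0]]}' | python3 steer.py>/dev/null; python3 w.py;echo '{"rows": [[0,-1,0,0,0],[0,-1,0,0,0]]}' | python3 steer.py>/dev/null; python3 w.py
```

```text
t6.42 rack -85.1 2.4 z 91.8 yaw-err -0.000 F lane -0.8 3.1 7.0 q [-0.32  0.5   1.98  0.    0.67 -1.98] op 0.00
t6.58 rack -85.1 1.5 z 91.9 yaw-err -0.000 F lane -2.6 4.7 9.3 q [-0.32  0.5   1.98  0.    0.67 -1.99] op 0.00
t6.75 rack -85.1 0.5 z 92.0 yaw-err -0.000 F lane -2.2 5.0 9.7 q [-0.32  0.5   1.98  0.    0.67 -1.99] op 0.00
t6.92 rack -85.2 -0.2 z 92.1 yaw-err -0.000 F lane -1.9 7.7 11.0 q [-0.33  0.5   1.97  0.    0.67 -1.99] op 0.00
```

```bash
echo '{"rows": [[0,-1,0,0,0],[0,-1,0,0,0]]}' | python3 steer.py>/dev/null; python3 w.py;  echo '{"rows": [[0,-0.5,0,0,0],[0,-1,0,0,0]]}' | python3 steer.py>/dev/null; python3 w.py;python3 - <<'E'
from h import *
a,_=env.read_camera("scene");b,_=env.read_camera("wrist");
a=cv2.resize(a[190:310,210:370],(560,420),interpolation=cv2.INTER_CUBIC);o=np.hstack([a,b])[:,:,::-1];cv2.imwrite("pics/m3.png",cv2.resize(o,(800,300)))
E
```

```text
t7.08 rack -85.2 -0.7 z 92.1 yaw-err -0.000 F lane -0.8 12.4 13.9 q [-0.33  0.5   1.97  0.    0.67 -1.99] op 0.00
t7.25 rack -85.3 -1.2 z 92.2 yaw-err -0.000 F lane -2.5 17.0 17.0 q [-0.33  0.5   1.97  0.    0.67 -1.99] op 0.00
```

View pics/m3.png

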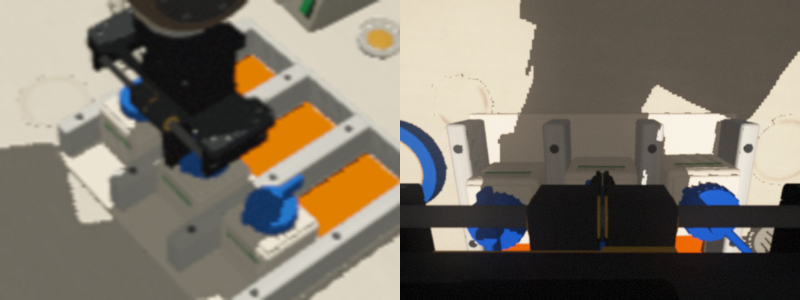

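The wrist half of the picture shows the left cap's wing turned about 45° (its end at (748,248)). The middle wing stopped hard: 17 N, rising steeply after about 5–7 mm, so that cap is locked. On to the right jar.

```bash
echo '{"rows": [[0,4,0,0,0],[0,8,0,0,0],[0,8,-35,0,0],[0,8,-35,0,0],[0,8,-35,0,0]]}' | python3 steer.py>/dev/null; python3 w.py;  echo '{"rows": [[-6,-41,0,0,0],[-6,-80,0,0,0],[-6,-80,0,0,0],[-6,-80,0,0,0]]}' | python3 steer.py>/dev/null; python3 w.py
```

```text
t7.77 rack -84.5 5.0 z 127.5 yaw-err 0.000 F lane -0.2 1.0 0.4 q [-0.32  0.44  1.95 -0.    0.75 -1.98] op 0.00
t8.10 rack -79.7 -76.1 z 125.4 yaw-err -0.003 F lane 1.4 0.5 0.5 q [-0.45  0.48  1.87 -0.    0.79 -2.11] op 0.01
```

```bash
echo '{"rows": [[0,0,34,0,0],[0,0,34,0,0],[0,0,34,0,0]]}' | python3 steer.py>/dev/null; python3 w.py; echo '{"rows": [[0,-2,0,0,0],[0,-4,0,0,0],[0,-4,0,0,0]]}' | python3 steer.py>/dev/null; python3 w.py; echo '{"rows": [[0,-2,0,0,0],[0,-4,0,0,0],[0,-4,0,0,0]]}' | python3 steer.py>/dev/null; python3 w.py; echo '{"rows": [[0,-2,0,0,0],[0,-2,0,0,0]]}' | python3 steer.py>/dev/null; python3 w.py;echo '{"rows": [[0,-2,0,0,0],[0,-2,0,0,0]]}' | python3 steer.py>/dev/null; python3 w.py; echo '{"rows": [[0,-1,0,0,0],[0,-1,0,0,0]]}' | python3 steer.py>/dev/null; python3 w.py
```

```text
t8.35 rack -80.1 -73.4 z 91.5 yaw-err 0.001 F lane 0.1 -0.7 0.2 q [-0.45  0.53  1.9   0.    0.72 -2.11] op 0.00
t8.60 rack -78.6 -78.9 z 93.7 yaw-err 0.000 F lane 0.6 0.2 -0.1 q [-0.45  0.53  1.89  0.    0.72 -2.12] op 0.01
t8.85 rack -79.0 -82.9 z 93.0 yaw-err -0.000 F lane 0.0 0.5 0.2 q [-0.46  0.53  1.89  0.    0.72 -2.12] op 0.00
t9.02 rack -79.2 -84.7 z 92.8 yaw-err -0.000 F lane -0.3 2.2 1.9 q [-0.46  0.53  1.89  0.    0.72 -2.13] op 0.00
t9.18 rack -79.1 -86.8 z 92.7 yaw-err -0.000 F lane -0.8 1.6 1.9 q [-0.47  0.53  1.89  0.    0.72 -2.13] op 0.01
t9.35 rack -79.1 -87.8 z 92.6 yaw-err -0.000 F lane -0.9 2.6 2.5 q [-0.47  0.53  1.89  0.    0.72 -2.13] op 0.00
```

```bash
echo '{"rows": [[0,-1,0,0,0],[0,-2,0,0,0]]}' | python3 steer.py>/dev/null; python3 w.py; echo '{"rows": [[0,-1,0,0,0],[0,-1,0,0,0]]}' | python3 steer.py>/dev/null; python3 w.py;echo '{"rows": [[0,-1,0,0,0],[0,-1,0,0,0]]}' | python3 steer.py>/dev/null; python3 w.py; echo '{"rows": [[0,-1,0,0,0],[0,-1,0,0,0]]}' | python3 steer.py>/dev/null; python3 w.py
```

```text
t9.52 rack -79.0 -89.7 z 92.6 yaw-err -0.000 F lane 0.1 2.4 2.0 q [-0.47  0.54  1.88  0.    0.72 -2.14] op 0.00
t9.68 rack -79.0 -90.8 z 92.6 yaw-err -0.000 F lane -0.1 2.7 1.1 q [-0.47  0.54  1.88  0.    0.72 -2.14] op 0.01
t9.85 rack -79.1 -91.8 z 92.6 yaw-err -0.000 F lane 0.4 2.3 0.8 q [-0.48  0.54  1.88  0.    0.72 -2.14] op 0.01
t10.02 rack -79.2 -92.7 z 92.5 yaw-err -0.000 F lane -1.2 1.5 0.9 q [-0.48  0.54  1.88  0.    0.72 -2.14] op 0.01
```

```bash
echo '{"rows": [[0,-1,0,0,0],[0,-2,0,0,0]]}' | python3 steer.py>/dev/null; python3 w.py; echo '{"rows": [[0,-2,0,0,0],[0,-4,0,0,0]]}' | python3 steer.py>/dev/null; python3 w.py;echo '{"rows": [[0,-2,0,0,0],[0,-4,0,0,0],[0,-6,0,0,0],[0,-6,0,0,0]]}' | python3 steer.py>/dev/null; python3 w.py
```

```text
t10.18 rack -79.2 -94.7 z 92.6 yaw-err -0.000 F lane -0.2 3.1 0.3 q [-0.48  0.54  1.88  0.    0.73 -2.14] op 0.01
t10.35 rack -79.2 -98.8 z 92.5 yaw-err -0.000 F lane -0.1 2.8 -0.3 q [-0.49  0.54  1.87  0.    0.73 -2.15] op 0.00
t10.68 rack -79.2 -105.1 z 92.5 yaw-err -0.000 F lane -0.7 1.4 -0.1 q [-0.5   0.54  1.87 -0.    0.73 -2.16] op 0.00
```

```bash
echo '{"rows": [[0,4,0,0,0],[0,4,-37,0,0],[0,4,-37,0,0],[0,4,-37,0,0]]}' | python3 steer.py>/dev/null;  echo '{"rows": [[40,5,0,0,0],[60,10,0,0,0],[60,10,0,0,0],[60,10,0,0,0]]}' | python3 steer.py>/dev/null; python3 w.py
cat > meas.py <<'E'
from h import *
import sys
p,_=env.read_camera("top");C=cam("top")
yaw=np.radians(5.29);X=np.array([np.cos(yaw),np.sin(yaw)]);Y=np.array([-X[1],X[0]]);O=np.array([580.6,-89.7])
for c,s,m in sorted(blobs(mask(p,"blue"),150,400),key=lambda b:b[0][0]):
    ys,xs=np.nonzero(m);q=plane(C,np.c_[xs,ys],96)[:,:2];q=np.c_[(q-O)@X,(q-O)@Y]
    ce=plane(C,c,88)[0,:2]-O;ce=np.array([ce@X,ce@Y]);r=q-ce;k=np.hypot(*r.T)>27
    v=r[k]; a=np.arctan2(v[:,1],v[:,0]);th=np.angle(np.exp(2j*a).mean())/2
    print("px",c.round(),"n",len(q),"axis",ce.round(1),"wing angle %.2f"%th,k.sum())
for c,s,m in blobs(mask(p,"orange"),200,1200): print("orange",c.round(1),s[4])
cv2.imwrite(sys.argv[1],cv2.resize(p[165:290,215:440,::-1],None,fx=3.5,fy=3.5,interpolation=cv2.INTER_CUBIC))
E
python3 meas.py pics/t4.png
```

```text
t11.35 rack -139.6 -90.6 z 129.4 yaw-err -0.001 F lane 1.5 -0.5 0.2 q [-0.54  0.42  1.98  0.    0.74 -2.2 ] op 0.00
px [289. 249.] n 306 axis [-53.9  88.9] wing angle 0.82 12
px [325. 245.] n 308 axis [-51.5   0.9] wing angle 0.22 14
px [361. 239.] n 259 axis [-43.1 -86.9] wing angle 0.88 3
px [416. 240.] n 318 axis [ -55.4 -219.4] wing angle 0.94 235
orange [353.2 200.2] 933
orange [318.6 202.5] 991
orange [284.  205.1] 1032
```

View pics/t4.png

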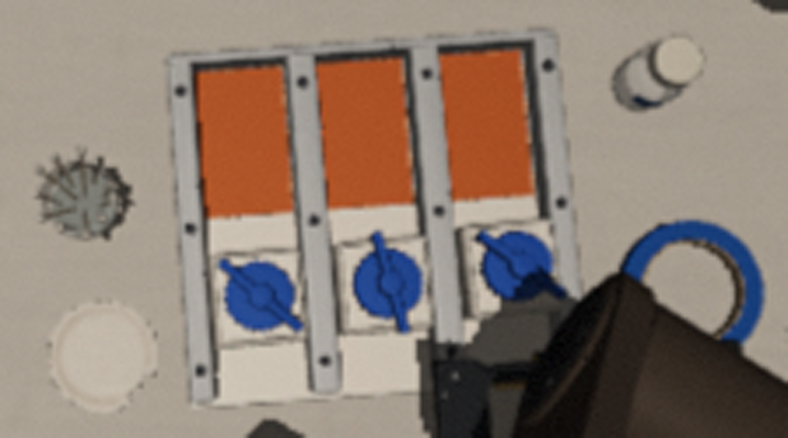

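The top crop shows the left wing turned about 45° (0.82 rad) and the middle wing at 0.2 rad, locked. The right wing is also at about 45° (0.8 rad), partly hidden by the arm. All three jars are on the white end. Now I push the right jar.

```bash
echo '{"rows": [[-10,0,40,0,0],[-20,0,70,0,0],[-30,0,91,0,0],[-30,0,91,0,0],[-30,0,91,0,0]]}' | python3 steer.py>/dev/null; python3 w.py; echo '{"rows": [[-10,0,0,0,0],[-18,0,0,0,0],[-24,0,0,0,0],[-30,0,0,0,0],[-30,0,0,0,0]]}' | python3 steer.py>/dev/null; python3 w.py
```

```text
t11.82 rack -108.9 -90.4 z 37.7 yaw-err 0.001 F lane -1.5 0.1 0.7 q [-0.5   0.6   1.98  0.    0.56 -2.17] op 0.00
t12.23 rack -77.7 -90.9 z 39.4 yaw-err 0.000 F lane 0.6 0.6 0.3 q [-0.47  0.62  1.91  0.    0.6  -2.14] op 0.00
```

```bash
echo '{"rows": [[-8,0,0,0,0],[-16,0,0,0,0],[-24,0,0,0,0],[-32,0,0,0,0],[-40,0,0,0,0]]}' | python3 steer.py>/dev/null; python3 w.py; echo '{"rows": [[-8,0,0,0,0],[-16,0,0,0,0],[-24,0,0,0,0],[-32,0,0,0,0],[-40,0,0,0,0]]}' | python3 steer.py>/dev/null; python3 w.py; python3 meas.py pics/t5.png
```

```text
t12.65 rack -38.6 -90.7 z 38.8 yaw-err -0.000 F lane -5.3 0.0 3.5 q [-0.44  0.66  1.82  0.    0.66 -2.1 ] op 0.01
t13.07 rack 1.7 -90.6 z 38.6 yaw-err -0.000 F lane -4.5 0.2 4.0 q [-0.4   0.69  1.73  0.    0.72 -2.07] op 0.01
px [289. 249.] n 296 axis [-54.   89.2] wing angle 0.81 11
px [325. 245.] n 312 axis [-51.4   0.5] wing angle 0.22 14
orange [317.5 201.2] 894
orange [284.  205.1] 1032
```

```bash
echo '{"rows": [[-8,0,0,0,0],[-14,0,0,0,0],[-18,0,0,0,0],[-21,0,0,0,0],[-21,0,0,0,0]]}' | python3 steer.py>/dev/null; python3 w.py; echo '{"rows": [[10,0,0,0,0],[40,0,0,0,0],[80,0,0,0,0],[120,0,0,0,0],[150,0,0,0,0]]}' | python3 steer.py>/dev/null; echo '{"rows": [[0,0,-40,0,0],[0,0,-80,0,0],[0,30,-92,0,0],[0,60,-92,0,0],[0,90,-92,0,0]]}' | python3 steer.py>/dev/null; python3 w.py; python3 meas.py pics/t5.png
```

```text
t13.53 rack 22.5 -90.7 z 38.5 yaw-err -0.000 F lane 0.2 -0.2 0.4 q [-0.39  0.71  1.68  0.    0.75 -2.05] op 0.00
t14.37 rack -128.5 -0.1 z 131.9 yaw-err -0.002 F lane 0.6 -0.1 -0.9 q [-0.36  0.38  2.04  0.    0.72 -2.03] op 0.00
px [289. 249.] n 305 axis [-53.9  89. ] wing angle 0.82 13
px [323. 242.] n 165 axis [-42.5   4.8] wing angle -0.51 1
px [358. 194.] n 311 axis [ 67.6 -90.3] wing angle 0.84 18
orange [318.6 202.5] 992
orange [284.  205.1] 1032
orange [354.6 215.5] 238
orange [116.3 320.3] 208
```

```bash
echo '{"rows": [[0,40,0,0,0],[0,80,0,0,0],[0,90,0,0,0],[0,90,0,0,0],[0,90,0,0,0]]}' | python3 steer.py>/dev/null; python3 w.py; echo '{"rows": [[0,0,40,0,0],[0,0,80,0,0],[0,0,94,0,0],[0,0,94,0,0],[0,0,94,0,0]]}' | python3 steer.py>/dev/null; python3 w.py
```

```text
t14.83 rack -128.1 89.3 z 130.8 yaw-err 0.001 F lane -0.3 -0.1 -0.1 q [-0.18  0.36  2.08  0.    0.7  -1.84] op 0.00
t15.25 rack -128.2 88.2 z 36.3 yaw-err -0.002 F lane 0.2 0.3 -0.0 q [-0.18  0.55  2.16  0.    0.44 -1.84] op 0.00
```

```bash
echo '{"rows": [[-10,1.5,0,0,0],[-20,1.5,0,0,0],[-28,1.5,0,0,0],[-36,1.5,0,0,0],[-44,1.5,0,0,0]]}' | python3 steer.py>/dev/null; python3 w.py; echo '{"rows": [[-8,0,0,0,0],[-16,0,0,0,0],[-24,0,0,0,0],[-32,0,0,0,0],[-40,0,0,0,0]]}' | python3 steer.py>/dev/null; python3 w.py; echo '{"rows": [[-8,0,0,0,0],[-16,0,0,0,0],[-24,0,0,0,0],[-32,0,0,0,0],[-40,0,0,0,0]]}' | python3 steer.py>/dev/null; python3 w.py; echo '{"rows": [[-8,0,0,0,0],[-14,0,0,0,0],[-19,0,0,0,0],[-23,0,0,0,0],[-23,0,0,0,0]]}' | python3 steer.py>/dev/null; python3 w.py
```

```text
t15.67 rack -83.4 91.0 z 37.2 yaw-err 0.000 F lane -3.4 -0.1 3.7 q [-0.15  0.58  2.05  0.    0.51 -1.81] op 0.00
t16.08 rack -43.4 90.9 z 36.6 yaw-err -0.000 F lane -4.2 0.2 3.3 q [-0.13  0.61  1.95  0.    0.58 -1.79] op 0.00
t16.50 rack -3.3 90.9 z 36.6 yaw-err -0.000 F lane -4.4 0.3 1.6 q [-0.12  0.65  1.85  0.    0.64 -1.78] op 0.01
t16.92 rack 19.9 90.8 z 36.6 yaw-err -0.000 F lane -0.6 0.8 -0.4 q [-0.11  0.67  1.8   0.    0.67 -1.77] op 0.00
```

Now I retreat, raise the tool, move back and check.

```bash
echo '{"rows": [[10,0,0,0,0],[50,0,0,0,0],[90,0,0,0,0],[130,0,0,0,0],[150,0,0,0,0]]}' | python3 steer.py>/dev/null; echo '{"rows": [[0,0,-40,0,0],[0,0,-80,0,0],[0,30,-120,0,0],[0,70,-140,0,0],[0,110,-140,0,0]]}' | python3 steer.py>/dev/null;  echo '{"rows": [[0,40,0,0,0],[0,80,0,0,0],[0,120,0,0,0],[0,150,0,0,0],[0,150,0,0,0]]}' | python3 steer.py>/dev/null; python3 w.py; python3 meas.py pics/t6.png
```

```text
t18.17 rack -130.8 347.4 z 176.0 yaw-err 0.003 F lane -0.7 -1.3 0.1 q [ 0.39  0.34  1.94  0.    0.85 -1.28] op 0.01
px [285. 200.] n 307 axis [65.5 89. ] wing angle 0.79 15
px [325. 245.] n 309 axis [-51.5   1. ] wing angle 0.22 14
px [358. 194.] n 312 axis [ 67.5 -90.2] wing angle 0.83 17
orange [318.6 202.4] 996
orange [354.6 215.5] 238
orange [285.1 220.8] 236
```

View pics/t6.png

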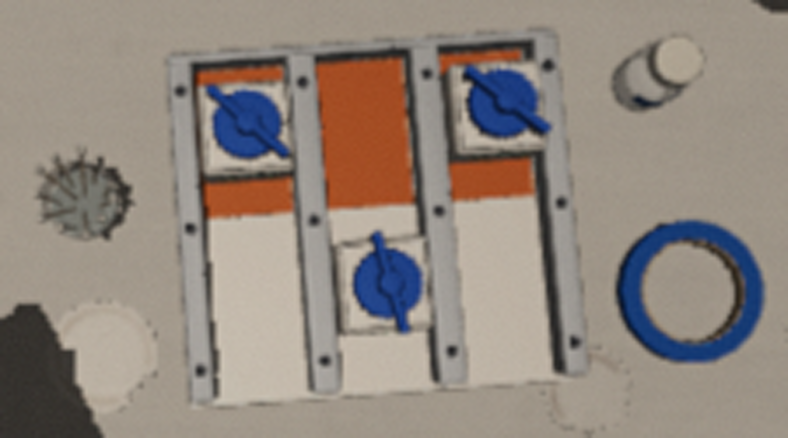

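The final top view shows both loose jars wholly on orange, with orange visible in front of and behind each. The locked middle jar is on the white end, and the swabs, tape and bottle have not moved.

```bash
python3 -c "
from cell import env
print(env.job_done())"
```

```text
the job is handed in; nothing more can be done
None
```

I tested all three caps, then pushed the left and right jars (loose, turned about 45°) wholly onto the orange bay and left the middle jar (locked at about 0.2 rad) on the white end; the bystanders did not move, and the job was handed in at about 18 s.

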